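# Empty a carrier of bread rolls into the crate

### The job

Take the bread carrier by its wooden handle, draw it straight up out of its docking stand and keep it level with all four rolls aboard until it is clear of the stand. Carry it over the open bread crate and tip it nose-down, at about 45 degrees, so that all the rolls slide out into the crate. Finish while still holding the empty carrier over the crate, tipped nose-down like that, raised clear above the crate's rim and touching nothing but the gripper, and leave everything else on the table where it is.

Things in the scene. Friction and masses are not known exactly. Their poses are not given: they have to be found in the camera images.
- carrier_grip (a point): centre of the carrier's dark wooden handle bar, the place to grip. The bar arches across the pan's middle along the carrier's y: 12 mm thick (x), 26 mm high (z), 130 mm long between its legs; its centre is 92 mm above the pan's underside, about 132 mm above the table at the start. Rolls pass freely under it. Carrier axes: z up from the pan floor, -x towards the open nose. 0.2 to 0.35 kg empty
- carrier_lip (a point): middle of the open nose edge of the carrier's shallow aluminium pan, 200 mm (x) by 138 mm (y), floor 4 mm, walls 22 mm high on both long sides and the +x end, open at -x (the nose). This point is on top of the floor, 100 mm towards -x and 88 mm below the handle bar's centre in the carrier's own axes; same axes as the carrier
- stand_seat (a point): the docking stand that the carrier sits in at the start, its nose at the stand's -x side: a dark steel plinth 230 x 165 mm, fixed to the table; this point is the middle of its seat, 40 mm above the table. Four steel corner angles guide the pan, reaching 74 mm above the seat, with about 5 mm play; the carrier comes out straight up only
- crate_in (a point): the open plywood bread crate, fixed to the table: 260 mm (its x) by 240 mm (its y) outside, 100 mm tall, walls 8 mm; this point is the centre of its inner floor, the rim is 92 mm above it
- roll0_mid (a point): round crusty bread roll 1 of 4 (all alike), 50 mm across, 33 mm tall, flat underneath, about 45 g; this point is its middle, 16 mm above its underside. At the start it sits on the carrier's pan; the rolls begin to slide off the pan when it is tipped by about 18 to 30 degrees
- roll1_mid (a point): round crusty bread roll 2 of 4 (all alike), 50 mm across, 33 mm tall, flat underneath, about 45 g; this point is its middle, 16 mm above its underside. At the start it sits on the carrier's pan; the rolls begin to slide off the pan when it is tipped by about 18 to 30 degrees
- roll2_mid (a point): round crusty bread roll 3 of 4 (all alike), 50 mm across, 33 mm tall, flat underneath, about 45 g; this point is its middle, 16 mm above its underside. At the start it sits on the carrier's pan; the rolls begin to slide off the pan when it is tipped by about 18 to 30 degrees
- roll3_mid (a point): round crusty bread roll 4 of 4 (all alike), 50 mm across, 33 mm tall, flat underneath, about 45 g; this point is its middle, 16 mm above its underside. At the start it sits on the carrier's pan; the rolls begin to slide off the pan when it is tipped by about 18 to 30 degrees
- rolling_pin_mid (a point): bystander, to be left alone: wooden rolling pin, 290 mm long, 48 mm thick, lying behind the work area; this point is its middle, 24 mm above the table
- oil_bottle_mid (a point): bystander, to be left alone: amber oil bottle, 60 mm across, 170 mm tall, standing at the left; this point is half-way up
- flour_jar_mid (a point): bystander, to be left alone: glass jar, 80 mm across, 120 mm tall, standing at the right; this point is half-way up
- dough_bowl_mid (a point): bystander, to be left alone: small steel bowl, 120 mm across, 60 mm tall, at the left; this point is half-way up its middle
- dough_scraper_mid (a point): bystander, to be left alone: steel dough scraper with a wooden grip, about 125 x 110 mm, 22 mm high, lying at the right; this point is 5 mm above the table
- pastry_brush_grip (a point): bystander, to be left alone: pastry brush lying flat on the table in the middle, between stand and crate; this point is on its handle
Mind the look-alikes: they are no part of the job. Leave any pink look-alike of the part that bears carrier_grip alone. Leave any black or grey look-alike of the part that bears roll0_mid alone.

How it is judged (in metres and radians):
On the way, in this order (a step that is already met when the one before it is completed fails the run):
1. the carrier is drawn up clear of the stand's corner angles, level (within 20 degrees), all four rolls on it (z of carrier_grip in the frame of stand_seat above 0.18 m and angle between carrier_grip's own z axis and vertical below 0.35 rad and x of roll0_mid in the frame of carrier_grip between -0.1 and 0.1 m and y of roll0_mid in the frame of carrier_grip between -0.069 and 0.069 m and z of roll0_mid in the frame of carrier_grip between -0.1 and -0.02 m and x of roll1_mid in the frame of carrier_grip between -0.1 and 0.1 m and y of roll1_mid in the frame of carrier_grip between -0.069 and 0.069 m and z of roll1_mid in the frame of carrier_grip between -0.1 and -0.02 m and x of roll2_mid in the frame of carrier_grip between -0.1 and 0.1 m and y of roll2_mid in the frame of carrier_grip between -0.069 and 0.069 m and z of roll2_mid in the frame of carrier_grip between -0.1 and -0.02 m and x of roll3_mid in the frame of carrier_grip between -0.1 and 0.1 m and y of roll3_mid in the frame of carrier_grip between -0.069 and 0.069 m and z of roll3_mid in the frame of carrier_grip between -0.1 and -0.02 m), for 0.1 s.
2. the carrier is tipped nose-down by more than 35 degrees over the crate (angle between carrier_grip's own x axis and vertical below 0.96 rad and horizontal distance between carrier_grip and crate_in below 0.2 m), for 0.1 s.
At the end, for the whole second after the job is handed in: All four rolls are inside the crate, below its rim; the fingers still hold the carrier, which is tipped nose-down by more than 35 degrees, its handle within 200 mm (horizontally) of the crate's centre, its lip above the crate's rim, at rest and touching neither crate nor stand (all of step 2 and x of roll0_mid in the frame of crate_in between -0.12 and 0.12 m and y of roll0_mid in the frame of crate_in between -0.11 and 0.11 m and z of each of roll0_mid, roll1_mid, roll2_mid, roll3_mid in the frame of crate_in below 0.085 m and x of roll1_mid in the frame of crate_in between -0.12 and 0.12 m and y of roll1_mid in the frame of crate_in between -0.11 and 0.11 m and x of roll2_mid in the frame of crate_in between -0.12 and 0.12 m and y of roll2_mid in the frame of crate_in between -0.11 and 0.11 m and x of roll3_mid in the frame of crate_in between -0.12 and 0.12 m and y of roll3_mid in the frame of crate_in between -0.11 and 0.11 m and z of carrier_lip in the frame of crate_in above 0.095 m and contact force between the fingers and carrier above 1 N and contact force between carrier and crate below 0.1 N and contact force between carrier and stand below 0.1 N and linear speed of carrier below 0.05 m/s); the arm keeps its last pose, push and grip.
It fails at once if a bystander (rolling pin, bottle, jar, bowl, scraper or brush) is moved by more than 30 mm (distance of any of rolling_pin_mid, oil_bottle_mid, flour_jar_mid, dough_bowl_mid, dough_scraper_mid, pastry_brush_grip from where it was at the start of the episode above 0.03 m).
It also fails if it takes over 54 s, if anything falls off the work surface, if the arm or the gripper's body presses on something with over 40 N, if the wrist force passes 120 N, or if a joint passes its speed limit or range.

### The arm

A 6-joint arm with a two-finger parallel gripper is mounted at the origin on the work surface. World frame = base frame: x ahead of the robot, y to its left, z up, the work surface at z = 0. Lengths are in mm, angles in rad, forces in N, time in s.
With the tool pointing down it reaches from about 275 to 750 mm from the base axis. Payload 10.2 kg.
Tool frame: the origin (TCP) lies midway between the tips of the shut fingers; the grasp point (between the pads) lies grip_depth behind it (grip_depth is the distance from the TCP to the grasp point, in mm); z points along the fingers, y is the line along which they close (so a half turn about z gives the same grasp; the last joint's range is limited). The gripper opens to 85 mm and grips with 20 to 120 N. Pads are 22 mm wide; open, the fingers measure 114 mm over their backs; the gripper's body (76 mm by 85 mm) begins 54 mm behind the grasp point. The pads swing forward as they close: fully open they stand 13 mm farther back than shut.
Start: joints at [1.034, 0.313, 1.498, -0, 1.331, -0.223], TCP at [162.067, 499.365, 231.294] pointing down, gripper open.
Joint ranges: [-2.94, 2.94], [-0.97, 2.17], [0.19, 2.56], [-1.23, 4.37], [0.02, 3.11], [-2.88, 2.88]. Speed limits (rad/s): [2.39, 2.39, 3.01, 3.14, 3.14, 3.14].

### API

Orientations are given as a unit quaternion [w, x, y, z].
In Python, from rig import * gives the robot as it stands.
- The arm moves only by the tool servo_tool, never from a script. Its argument "commands" is a list of rows, each a list of 3 entries, a list of its own where there are three numbers: the gripper command: -1 is fully open, 1 is shut, values between are in proportion, then the shift along the tool's x, y, z in m, then the turn, a rotation vector about the tool's x, y, z in units of 6 degrees (1.0 is 6 degrees). In form: [[grip, [dx, dy, dz], [ax, ay, az]], ...]. A call has 1 to 10 rows; each row shifts and turns the commanded pose from where the row before left it, along the tool's axes as they then stand; what a row does not reach is not made up. A row lasts 1/12 s, in which the tool goes at most 41.7 mm and 7.16 degrees, less where a joint would pass 70% of its speed; a pose out of reach is approached as far as the arm can. A call is refused whole if a number of a shift passes 0.0417 or a number of a turn 1, either way. A call with a gripper value outside its range is refused whole. The fingers move at their own pace and stop on an object; "squeeze" is the grip in N (left out, the last holds). Time passes only in rows, so rows that do not move let the fingers close. It gives the time, the measured TCP pose, the force, the opening and the grip force at its end, in the units of the state.
- sense(): the state, without advancing time (a new reading comes with each control period).
- capture(name): name is "scene" or "top"; returns a dict with "pixels" (384x512x3 uint8, red, green, blue), "z_map" (384x512 float32, mm along the optical axis (not along the pixel's ray), 0 where there is no reading), "fx", "fy", "cx", "cy" (pixels), "distortion" ([k1, k2, p1, p2, k3] as OpenCV has them; the pictures are not rectified), "rvec" (rotation vector, rad) and "tvec" (3), from world to camera coordinates, as OpenCV has them. Camera axes: x right, y down, z forward; pixel columns grow to the right and rows downward; lengths in mm; the calibration is good to about 2 mm. A picture is of the moment at which its call begins.
- finish_job(): hands the job in; it is judged then, once.
The state is a dict: "time_s": time; "joints": joint angles; "dq": joint speeds; "tau": joint torques, N m; "eef_pos": TCP position; "ee_rot": TCP orientation; "force": force on the tool from outside, world axes, zero at the start; "wrist_torque": the same for the moment, N m; "grip_width": opening from 0.0 (shut) to 1.0 (fully open); "grip_force": force on a finger pad.
Only numpy, scipy, OpenCV 4.12 (cv2) and the standard library are available. Lean on these libraries where they do the work, as an engineer would, in place of code of your own. Each camera call takes 0.05 s, during which the arm holds its last target. There are 200 camera calls.

## Working session

There is one attempt and no reset: what is moved stays moved. The work goes in short steps, Python scripts to look and compute and a tool call to move; the robot and the scene stay as the last step left them, time stands still between calls to the robot, and variables do not carry over. Pictures are saved under pics/ and viewed, at most 10 in all, crops included, and the job is handed in when it is done.

Besides the shell and the picture viewer there is one more tool, called after ">>>" as name(argument=value, ...) on one line, values as JSON. servo_tool: Moves the arm, as the interface text tells. Its arguments: {"type":"object","properties":{"commands":{"type":"array"},"squeeze":{"type":"number"}},"required":["commands"]}

```bash
ls; mkdir -p pics; cat > h.py <<'E'
from rig import *
import numpy as np, cv2
def cap(n,name):
    c=capture(n); np.savez(f'pics/{name}.npz',**c); cv2.imwrite(f'pics/{name}.png',c['pixels'][:,:,::-1]); return c
def world(c,u,v,z=None):
    K=np.array([[c['fx'],0,c['cx']],[0,c['fy'],c['cy']],[0,0,1.]])
    R=cv2.Rodrigues(np.array(c['rvec'],float))[0];t=np.array(c['tvec'],float).ravel()
    p=cv2.undistortPoints(np.array([[[u,v]]],float),K,np.array(c['distortion'],float)).ravel()
    d=np.array([p[0],p[1],1.])
    if z is None: return R.T@(d*float(c['z_map'][int(round(v)),int(round(u))])-t)
    o=-R.T@t; r=R.T@d; return o+r*(z-o[2])/r[2]
E
python3 - <<'E'
from h import *
for n in('scene','top'):
    c=cap(n,n+'0')
a=[cv2.imread(f'pics/{n}0.png') for n in('scene','top')]
print({k:v for k,v in sense().items()})
E
```

```text
pics
{'time_s': 0.1, 'joints': array([ 1.03363722e+00,  3.13340298e-01,  1.49831182e+00, -6.31595303e-06,
        1.33101308e+00, -2.23401715e-01]), 'dq': array([-1.73761373e-03,  8.93658629e-05, -3.50067066e-03,  7.14734171e-04,
       -4.87631890e-04, -1.70302248e-03]), 'tau': array([ 1.13845585e-03, -4.12900114e+01, -2.60147846e+01, -2.21429186e-04,
        2.93287289e-03, -1.46463279e-06]), 'eef_pos': array([161.93369264, 499.17469828, 230.83836786]), 'ee_rot': array([-1.96204349e-04,  1.56235236e-01,  9.87719729e-01, -4.99095901e-04]), 'force': array([ 0.33828518, -0.21652027, -0.58684718]), 'wrist_torque': array([-0.02402722, -0.01416336,  0.01041817]), 'grip_force': 0.0, 'grip_width': 0.9995005775578351}
```

View pics/scene0.png

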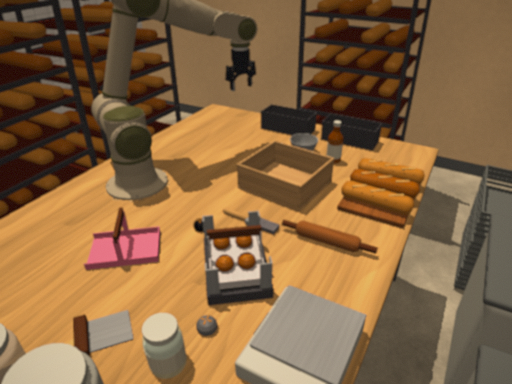

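View pics/top0.png

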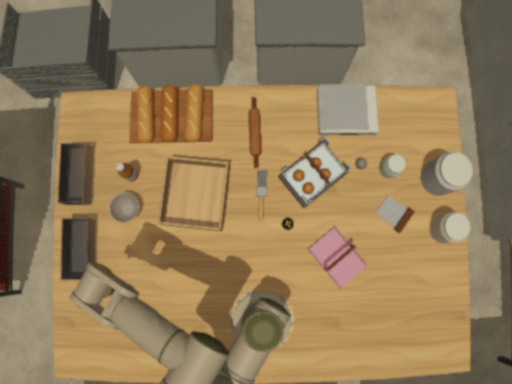

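The scene view shows the aluminium carrier in its dark stand near (237,260), with its handle bar at about (233,231). A pink look-alike sits at (123,245) and the crate at (286,172). In the top view the carrier is at (314,172) and the crate at (196,192). Possible confusions in the top view:
- **Carrier:** the aluminium one at (314,172) is mine; the pink one at (338,257) is a look-alike.
- **Rolls:** the brown ones on the pan are mine; the black roll at (287,223) and the grey one at (361,163) are look-alikes.

I'll check the choice in a close crop.

```bash
python3 - <<'E'
import cv2
a=cv2.imread('pics/top0.png')
A=cv2.resize(a[130:215,270:360],None,fx=6,fy=6,interpolation=cv2.INTER_CUBIC)
cv2.imwrite('pics/c1.png',A)
b=cv2.imread('pics/top0.png')
B=cv2.resize(b[145:240,150:270],None,fx=6,fy=6,interpolation=cv2.INTER_CUBIC)
cv2.imwrite('pics/c2.png',B)
E
```

```text
(no output)
```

View pics/c1.png

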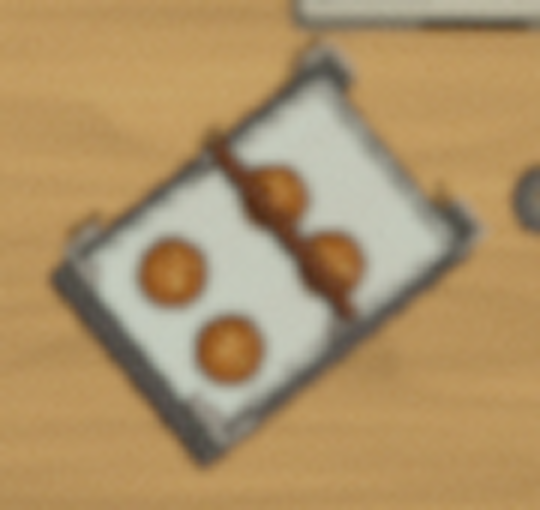

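View pics/c2.png

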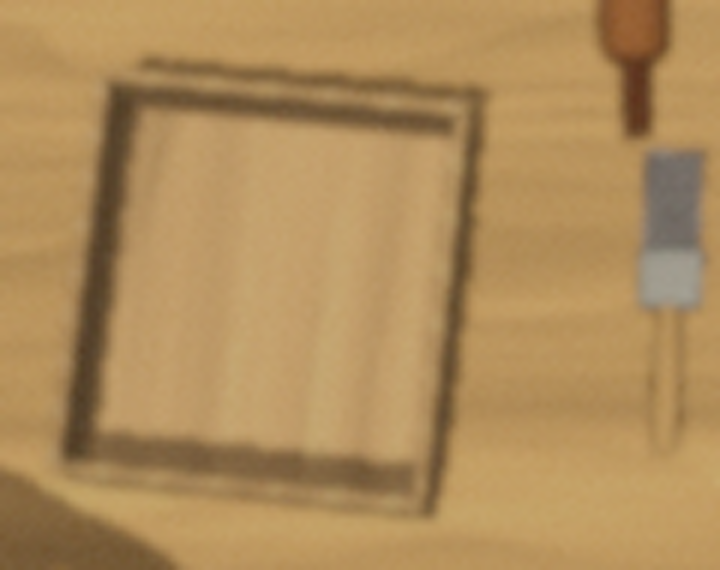

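In the crops, the aluminium pan holds four brown rolls under a dark wooden bar, which runs from about (305.8,154.2) to (328,182.5) in full-image pixels. That matches the description. The crate is clear too, with rim corners at about (168,159), (231,160), (222,231) and (161,223). Next I'll measure with the depth map and find the nose end.

```bash
python3 - <<'E'
from h import *
c=dict(np.load('pics/top0.npz'))
for u,v in[(305.6,154),(327.8,182)]: print('bar',world(c,u,v,145.))
def cloud(c):
    K=np.array([[c['fx'],0,c['cx']],[0,c['fy'],c['cy']],[0,0,1.]])
    R=cv2.Rodrigues(c['rvec'].astype(float))[0];t=c['tvec'].astype(float).ravel()
    v,u=np.mgrid[:384,:512]; p=cv2.undistortPoints(np.stack([u,v],-1).reshape(-1,1,2).astype(float),K,c['distortion'].astype(float)).reshape(-1,2)
    z=c['z_map'].reshape(-1,1).astype(float)
    return ((np.c_[p,np.ones(len(p))]*z-t)@R).reshape(384,512,3)
W=cloud(c); 
for n,(r0,r1,c0,c1) in dict(stand=(130,215,270,356),crate=(145,240,150,245)).items():
    P=W[r0:r1,c0:c1].reshape(-1,3)
    lo,hi=(25,200) if n=='stand' else (80,115)
    q=P[(P[:,2]>lo)&(P[:,2]<hi)]
    r=cv2.minAreaRect(q[:,:2].astype(np.float32)); print(n,r,len(q))
    if n=='crate': print('floor',np.median(P[(P[:,2]>2)&(P[:,2]<20)],0))
    if n=='stand':
        b=q[q[:,2]>125]; print('bar pts',len(b),b.mean(0),np.ptp(b,axis=0)); S=q
B=np.array([world(c,305.6,154,145.),world(c,327.8,182,145.)]);m=B.mean(0);d=(B[1]-B[0])[:2];d/=np.linalg.norm(d);print('len',np.linalg.norm(B[1]-B[0]),'mid',m)
n=np.array([-d[1],d[0]]); s=(S[:,:2]-m[:2])@n; w=(S[:,:2]-m[:2])@d;print('n',n)
for k in range(-130,131,10):
    f=(s>=k)&(s<k+10)&(abs(w)<60); 
    if f.sum(): print(k,np.round(np.percentile(S[f,2],[5,25,50,75,95])),f.sum())
for nm,(u,v) in dict(bottle=(123,170),bowl=(125,207),pin1=(254,100),pin2=(256,165),brush=(262,195)).items(): print(nm,W[v,u])
a=cv2.imread('pics/scene0.png'); cv2.imwrite('pics/c3.png',cv2.resize(a[195:310,180:300],None,fx=5,fy=5,interpolation=cv2.INTER_CUBIC))
E
```

```text
bar [ 622.4290849  -170.67674849  145.        ]
bar [ 516.14368952 -249.56676037  145.        ]
stand ((611.9008178710938, -249.24484252929688), (194.2179412841797, 367.55279541015625), 47.074256896972656) 2629
bar pts 162 [ 567.95006544 -212.2235125   142.19091816] [113.70687834  92.4145895   29.75179302]
crate ((490.7654113769531, 255.16696166992188), (241.54122924804688, 262.1938171386719), 83.11865997314453) 695
floor [500.74589338 252.49042582   7.00198215]
len 132.3639650598042 mid [ 569.28638721 -210.12175443  145.        ]
n [ 0.59600823 -0.80297833]
-120 [26. 31. 34. 38. 55.] 46
-110 [ 29.  32.  35.  46. 113.] 85
-100 [33. 39. 43. 47. 51.] 77
-90 [37. 42. 45. 47. 54.] 84
-80 [37. 45. 54. 67. 74.] 97
-70 [42. 58. 70. 74. 82.] 83
-60 [42. 60. 71. 77. 84.] 81
-50 [42. 54. 69. 74. 79.] 68
-40 [37. 41. 45. 61. 71.] 53
-30 [36. 41. 44. 46. 51.] 78
-20 [38. 41. 44. 48. 52.] 74
-10 [ 37.  44.  49. 137. 148.] 151
0 [ 37.  43.  61. 146. 150.] 163
10 [34. 39. 44. 46. 48.] 12
20 [65. 71. 74. 76. 82.] 30
30 [45. 63. 71. 76. 83.] 71
40 [41. 48. 65. 72. 76.] 58
50 [36. 42. 44. 48. 64.] 58
60 [38. 41. 45. 48. 51.] 75
70 [36. 41. 44. 47. 51.] 75
80 [36. 41. 43. 47. 51.] 74
90 [37. 43. 45. 52. 67.] 95
100 [ 38.  49.  62.  77. 115.] 69
110 [26. 30. 34. 36. 41.] 23
bottle [574.13142774 513.31326502 141.09110091]
bowl [448.13962593 538.41806335  14.37983014]
pin1 [873.04584653  17.71507966  34.39947714]
pin2 [605.59673929  13.61797013  32.17491282]
brush [488.20430377  -8.23636772  16.94817729]
```

View pics/c3.png

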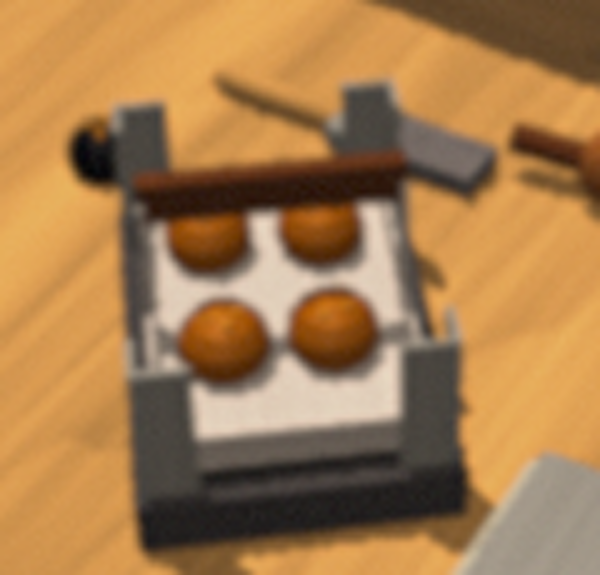

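Depth puts the bar's middle at about (568.5, -211, 132), with its axis along (0.803, 0.596). The walled end (66 mm) is on the +(0.596, -0.803) side, so the nose points towards (-0.596, 0.803). The bar measures 132 mm and the crate 262 x 242 mm, both as described. The crate is centred at (491,255), rotated by about -7°. I'll turn the tool first so that its y lies along carrier x.

>>> servo_tool(commands=[[-1,[0,0,0],[0,0,1]],[-1,[0,0,0],[0,0,1]],[-1,[0,0,0],[0,0,1]],[-1,[0,0,0],[0,0,1]],[-1,[0,0,0],[0,0,1]],[-1,[0,0,0],[0,0,1]],[-1,[0,0,0],[0,0,1]],[-1,[0,0,0],[0,0,1]],[-1,[0,0,0],[0,0,1]],[-1,[0,0,0],[0,0,1]]], squeeze=80)

```text
time_s: 0.93
eef_pos: [162.0, 499.2, 230.9]
ee_rot: [0.0, 0.631, 0.776, -0.0]
force: [-0.4, -0.7, -0.7]
grip_width: 1.004
grip_force: 0.0
```

>>> servo_tool(commands=[[-1,[0,0,0],[0,0,1]],[-1,[0,0,0],[0,0,1]],[-1,[0,0,0],[0,0,1]],[-1,[0,0,0],[0,0,1]],[-1,[0,0,0],[0,0,1]],[-1,[0,0,0],[0,0,1]],[-1,[0,0,0],[0,0,1]],[-1,[0,0,0],[0,0,1]],[-1,[0,0,0],[0,0,1]],[-1,[0,0,0],[0,0,1]]])

```text
time_s: 1.77
eef_pos: [162.0, 499.2, 231.0]
ee_rot: [0.0, 0.934, 0.356, -0.0]
force: [-0.8, 0.2, -0.5]
grip_width: 1.001
grip_force: 0.0
```

```bash
cat >> h.py <<'E'
from scipy.spatial.transform import Rotation as Ro
def tool():
    s=sense();q=s['ee_rot'];return np.array(s['eef_pos']),Ro.from_quat([q[1],q[2],q[3],q[0]]).as_matrix(),s
E
python3 - <<'E'
import rig;print([k for k in dir(rig) if k[0]!='_']);print(getattr(rig,'grip_depth',None))
from h import *
p,R,s=tool();y=R[:,1];print(p,R.round(3),np.degrees(np.arctan2(y[1],y[0])),s['joints'])
E
```

```text
['PlanningError', 'capture', 'finish_job', 'grip_depth', 'sense']
18.700000000000003
[161.96852878 499.22640365 230.96292   ] [[ 0.746  0.666 -0.   ]
 [ 0.666 -0.746 -0.001]
 [-0.001  0.    -1.   ]] -48.277146554025386 [1.03360614e+00 3.13210468e-01 1.49815747e+00 4.38142075e-05
 1.33100289e+00 1.87619095e+00]
```

>>> servo_tool(commands=[[-1,[0,0,0],[0,0,0.86]],[-1,[-0.004,0.0325,0],[0,0,0]],[-1,[-0.004,0.0325,0],[0,0,0]],[-1,[-0.004,0.0325,0],[0,0,0]],[-1,[-0.004,0.0325,0],[0,0,0]],[-1,[-0.004,0.0325,0],[0,0,0]],[-1,[-0.004,0.0325,0],[0,0,0]],[-1,[-0.004,0.0325,0],[0,0,0]],[-1,[-0.004,0.0325,0],[0,0,0]],[-1,[-0.004,0.0325,0],[0,0,0]]])

```text
time_s: 2.6
eef_pos: [309.0, 242.3, 231.2]
ee_rot: [0.0, 0.949, 0.316, -0.0]
force: [0.3, 0.9, -0.0]
grip_width: 1.002
grip_force: 0.0
```

>>> servo_tool(commands=[[-1,[-0.004,0.0325,0],[0,0,0]],[-1,[-0.004,0.0325,0],[0,0,0]],[-1,[-0.004,0.0325,0],[0,0,0]],[-1,[-0.004,0.0325,0],[0,0,0]],[-1,[-0.004,0.0325,0],[0,0,0]],[-1,[-0.004,0.0325,0],[0,0,0]],[-1,[-0.004,0.0325,0],[0,0,0]],[-1,[-0.004,0.0325,0],[0,0,0]],[-1,[-0.004,0.0325,0],[0,0,0]],[-1,[0,0,0],[0,0,0]]])

```text
time_s: 3.43
eef_pos: [457.1, -15.9, 230.7]
ee_rot: [0.0, 0.949, 0.314, -0.0]
force: [-0.4, 0.6, -0.9]
grip_width: 0.996
grip_force: 0.0
```

```bash
python3 - <<'E'
from h import *
p,R,s=tool();y=R[:,1];print(p,np.degrees(np.arctan2(y[1],y[0])),s['joints'].round(3))
print(R.T@(np.array([568.5,-211,132])-p))
E
```

```text
[457.14188018 -15.86938112 230.71642274] -53.366057566347216 [-2.910e-01  1.640e-01  1.690e+00 -1.000e-03  1.288e+00  6.400e-01]
[-27.00875077 222.97109392  98.87335361]
```

>>> servo_tool(commands=[[-1,[-0.004,0.032,0],[0,0,0]],[-1,[-0.004,0.032,0],[0,0,0]],[-1,[-0.004,0.032,0],[0,0,0]],[-1,[-0.004,0.032,0],[0,0,0]],[-1,[-0.004,0.032,0],[0,0,0]],[-1,[-0.004,0.032,0],[0,0,0]],[-1,[-0.003,0.031,0],[0,0,0]],[-1,[0,0,0],[0,0,0]]])

```text
time_s: 4.1
eef_pos: [568.6, -210.2, 229.7]
ee_rot: [-0.0, 0.949, 0.315, -0.001]
force: [0.6, -0.1, -0.1]
grip_width: 0.998
grip_force: 0.0
```

```bash
python3 - <<'E'
from h import *
p,R,s=tool();y=R[:,1];print(p,np.degrees(np.arctan2(y[1],y[0])))
print(R.T@(np.array([568.5,-211,132])-p))
c=cap('scene','s1')
# bar ends in the scene view from first picture: crop c3 (5x, off 180,195)
c0=dict(np.load('pics/scene0.npz'))
for u,v in[(140,178),(405,155)]: print(world(c0,180+u/5,195+v/5,145.))
for u,v in[(140,213),(403,193)]: print('low',world(c0,180+u/5,195+v/5,119.))
a=cv2.imread('pics/s1.png'); cv2.imwrite('pics/c4.png',cv2.resize(a[150:310,170:310],None,fx=3.7,fy=3.7,interpolation=cv2.INTER_CUBIC))
E
```

```text
[ 568.59450216 -210.23013674  229.70230226] -53.31757195211298
[-0.44540035  0.60868239 97.70246983]
[ 516.9983058 -251.0450788  145.       ]
[ 623.97895369 -171.20904683  145.        ]
low [ 512.64662482 -248.37468847  119.        ]
low [ 622.09037985 -170.04582734  119.        ]
```

View pics/c4.png

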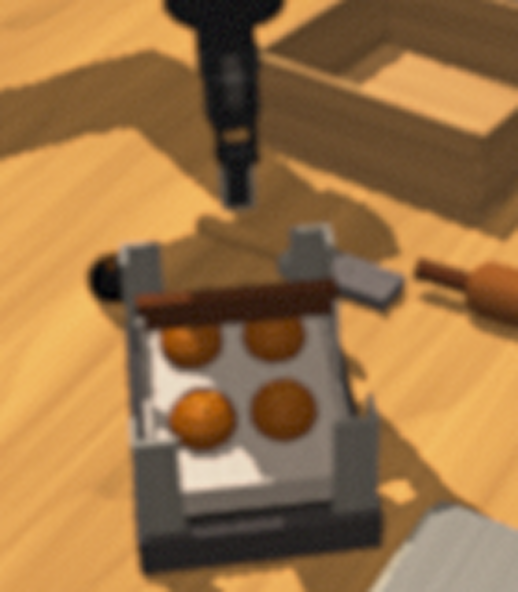

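The crop shows the gripper directly above the bar, which runs from about (140,300) to (335,290). All four rolls are still in place, and the bar's middle agrees within 2 mm between both views. I'll descend and grip.

>>> servo_tool(commands=[[-1,[0,0,0.015],[0,0,0]],[-1,[0,0,0.015],[0,0,0]],[-1,[0,0,0.015],[0,0,0]],[-1,[0,0,0.015],[0,0,0]],[-1,[0,0,0.015],[0,0,0]],[-1,[0,0,0.015],[0,0,0]],[-1,[0,0,0.014],[0,0,0]],[-1,[0,0,0.013],[0,0,0]],[-1,[0,0,0],[0,0,0]]])

```text
time_s: 4.9
eef_pos: [566.2, -204.6, 111.9]
ee_rot: [-0.002, 0.949, 0.317, -0.002]
force: [-0.0, 0.8, -0.4]
grip_width: 1.0
grip_force: 0.0
```

>>> servo_tool(commands=[[0,[0,0,0],[0,0,0]],[0.3,[0,0,0],[0,0,0]],[0.5,[0,0,0],[0,0,0]],[0.7,[0,0,0],[0,0,0]],[1,[0,0,0],[0,0,0]],[1,[0,0,0],[0,0,0]],[1,[0,0,0],[0,0,0]],[1,[0,0,0],[0,0,0]]], squeeze=80)

```text
time_s: 5.57
eef_pos: [568.0, -206.9, 115.2]
ee_rot: [0.001, 0.949, 0.316, 0.001]
force: [0.6, -1.7, 5.4]
grip_width: 0.126
grip_force: 78.8
```

>>> servo_tool(commands=[[1,[0,0,-0.002],[0,0,0]],[1,[0,0,-0.003],[0,0,0]],[1,[0,0,-0.004],[0,0,0]],[1,[0,0,-0.005],[0,0,0]],[1,[0,0,-0.006],[0,0,0]],[1,[0,0,-0.006],[0,0,0]],[1,[0,0,-0.006],[0,0,0]],[1,[0,0,-0.006],[0,0,0]]])

```text
time_s: 6.23
eef_pos: [567.5, -206.5, 153.0]
ee_rot: [0.0, 0.949, 0.316, 0.0]
force: [1.2, -0.9, -4.9]
grip_width: 0.124
grip_force: 78.1
```

```bash
python3 - <<'E'
from h import *
p,R,s=tool();print(p,R.round(3),s['force'],s['wrist_torque'],s['grip_force'])
c=cap('scene','s2')
a=cv2.imread('pics/s2.png'); cv2.imwrite('pics/c5.png',cv2.resize(a[130:310,170:310],None,fx=3.3,fy=3.3,interpolation=cv2.INTER_CUBIC))
E
```

```text
[ 567.51959924 -206.4588519   153.02141119] [[ 0.8  0.6  0. ]
 [ 0.6 -0.8 -0. ]
 [ 0.   0.  -1. ]] [ 1.19331393 -0.9384559  -4.92639027] [-0.39400854 -0.43438848  0.12784601] 78.06541085243225
```

View pics/c5.png

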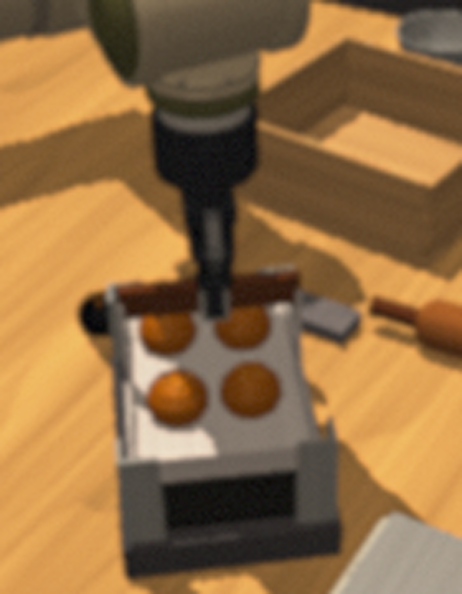

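The carrier is coming up level with all four rolls aboard: the gap opens under the pan at about (230,500) in the crop, the side force is small and the lifted weight is about 0.5 kg. I'll keep lifting.

>>> servo_tool(commands=[[1,[0,0,-0.007],[0,0,0]],[1,[0,0,-0.008],[0,0,0]],[1,[0,0,-0.009],[0,0,0]],[1,[0,0,-0.01],[0,0,0]],[1,[0,0,-0.01],[0,0,0]],[1,[0,0,-0.01],[0,0,0]],[1,[0,0,-0.01],[0,0,0]],[1,[0,0,-0.01],[0,0,0]],[1,[0,0,-0.01],[0,0,0]],[1,[0,0,-0.01],[0,0,0]]])

```text
time_s: 7.12
eef_pos: [567.5, -206.4, 247.3]
ee_rot: [-0.0, 0.949, 0.316, -0.0]
force: [0.0, -0.5, -4.4]
grip_width: 0.129
grip_force: 78.3
```

>>> servo_tool(commands=[[1,[0,0,-0.01],[0,0,0]],[1,[0,0,-0.01],[0,0,0]],[1,[0,0,-0.01],[0,0,0]],[1,[0,0,-0.008],[0,0,0]],[1,[0,0,-0.006],[0,0,0]],[1,[0,0,-0.004],[0,0,0]],[1,[0,0,-0.002],[0,0,0]],[1,[0,0,0],[0,0,0]],[1,[0,0,0],[0,0,0]],[1,[0,0,0],[0,0,0]]])

```text
time_s: 7.95
eef_pos: [567.4, -206.4, 295.8]
ee_rot: [-0.0, 0.949, 0.316, -0.0]
force: [-0.3, 0.1, -3.4]
grip_width: 0.129
grip_force: 78.4
```

```bash
python3 - <<'E'
from h import *
p,R,s=tool();print(p,R.round(3),s['force'],s['wrist_torque'],s['grip_force'],s['joints'])
E
```

```text
[ 567.43285581 -206.44273919  295.7505027 ] [[ 0.8    0.6   -0.001]
 [ 0.6   -0.8    0.   ]
 [-0.    -0.001 -1.   ]] [-0.29281087  0.10365958 -3.40146697] [-0.01685794  0.02738134 -0.01756981] 78.35251808166504 [-5.42728722e-01  4.62178594e-01  1.11894175e+00 -5.02620707e-05
  1.56150920e+00  3.84754951e-01]
```

Step 1's height is reached. I'll carry it to handle position (566, 246), then yaw the nose to azimuth ~173°, along the crate's long side.

>>> servo_tool(commands=[[1,[0.0024,-0.0032,0],[0,0,0]],[1,[0.0048,-0.0064,0],[0,0,0]],[1,[0.0072,-0.0096,0],[0,0,0]],[1,[0.0096,-0.0128,0],[0,0,0]],[1,[0.0119,-0.0161,0],[0,0,0]],[1,[0.0119,-0.0161,0],[0,0,0]],[1,[0.0119,-0.0161,0],[0,0,0]],[1,[0.0119,-0.0161,0],[0,0,0]],[1,[0.0119,-0.0161,0],[0,0,0]],[1,[0.0119,-0.0161,0],[0,0,0]]])

```text
time_s: 8.78
eef_pos: [566.3, -43.8, 296.5]
ee_rot: [-0.0, 0.949, 0.317, 0.0]
force: [-0.2, -0.3, -4.3]
grip_width: 0.127
grip_force: 78.3
```

>>> servo_tool(commands=[[1,[0.0119,-0.0161,0],[0,0,0]],[1,[0.0119,-0.0161,0],[0,0,0]],[1,[0.0119,-0.0161,0],[0,0,0]],[1,[0.0119,-0.0161,0],[0,0,0]],[1,[0.0119,-0.0161,0],[0,0,0]],[1,[0.0119,-0.0161,0],[0,0,0]],[1,[0.0119,-0.0161,0],[0,0,0]],[1,[0.0119,-0.0161,0],[0,0,0]],[1,[0.0119,-0.0161,0],[0,0,0]],[1,[0.0119,-0.0161,0],[0,0,0]]])

```text
time_s: 9.62
eef_pos: [564.4, 156.3, 296.5]
ee_rot: [-0.0, 0.949, 0.317, 0.0]
force: [-0.2, -0.7, -4.4]
grip_width: 0.13
grip_force: 78.3
```

>>> servo_tool(commands=[[1,[0.0119,-0.0161,0],[0,0,0]],[1,[0.0119,-0.0161,0],[0,0,0]],[1,[0.0096,-0.0128,0],[0,0,0]],[1,[0.0072,-0.0096,0],[0,0,0]],[1,[0.0048,-0.0064,0],[0,0,0]],[1,[0.0024,-0.0032,0],[0,0,0]],[1,[0,0,0],[0,0,-0.15]],[1,[0,0,0],[0,0,-0.3]],[1,[0,0,0],[0,0,-0.45]],[1,[0,0,0],[0,0,-0.6]]])

```text
time_s: 10.45
eef_pos: [565.2, 233.0, 296.3]
ee_rot: [0.0, 0.921, 0.39, -0.0]
force: [-0.4, -0.6, -4.3]
grip_width: 0.126
grip_force: 78.3
```

>>> servo_tool(commands=[[1,[0,0,0],[0,0,-0.7]],[1,[0,0,0],[0,0,-0.7]],[1,[0,0,0],[0,0,-0.7]],[1,[0,0,0],[0,0,-0.7]],[1,[0,0,0],[0,0,-0.7]],[1,[0,0,0],[0,0,-0.7]],[1,[0,0,0],[0,0,-0.7]],[1,[0,0,0],[0,0,-0.6]],[1,[0,0,0],[0,0,-0.4]],[1,[0,0,0],[0,0,-0.2]]])

```text
time_s: 11.28
eef_pos: [565.2, 233.0, 296.4]
ee_rot: [0.0, 0.752, 0.66, -0.0]
force: [-0.6, 0.4, -3.5]
grip_width: 0.129
grip_force: 78.3
```

```bash
python3 - <<'E'
from h import *
p,R,s=tool();y=R[:,1];print(p,R.round(3),np.degrees(np.arctan2(y[1],y[0])),s['force'],s['wrist_torque'],s['grip_force'],s['joints'])
c=cap('scene','s3')
a=cv2.imread('pics/s3.png'); cv2.imwrite('pics/c6.png',cv2.resize(a[60:240,170:400],None,fx=3.3,fy=3.3,interpolation=cv2.INTER_CUBIC))
E
```

```text
[565.22520075 233.04431969 296.3633503 ] [[ 0.13   0.992  0.   ]
 [ 0.992 -0.13  -0.   ]
 [-0.     0.    -1.   ]] -7.452495087199515 [-0.61507226  0.38777715 -3.54120093] [-0.02667999 -0.03719668  0.03366361] 78.32774877548218 [ 1.99774118e-01  4.80126648e-01  1.09045096e+00 -2.28669762e-04
  1.57102233e+00  3.29844652e-01]
```

View pics/c6.png

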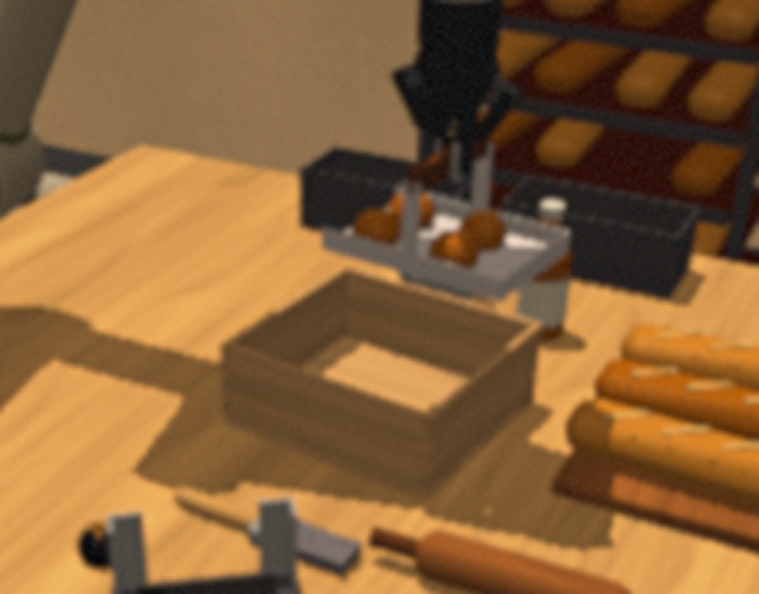

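The crop shows the carrier level over the crate with all four rolls aboard, around (375,225), (410,210), (455,250) and (483,230). I'll shift a little, lower and start tipping.

>>> servo_tool(commands=[[1,[0.004,0,0.003],[0,0,0]],[1,[0.005,0,0.005],[0,0,0]],[1,[0.004,0,0.006],[0,0,0]],[1,[0,0,0.006],[0,0,0]],[1,[0,0,0.004],[0,0,0]],[1,[0,0,0],[-0.1,0,0]],[1,[0,0,0],[-0.3,0,0]],[1,[0,0,0],[-0.4,0,0]],[1,[0,0,0],[-0.4,0,0]],[1,[0,0,0],[-0.4,0,0]]])

```text
time_s: 12.17
eef_pos: [566.8, 246.6, 272.5]
ee_rot: [0.064, 0.749, 0.657, 0.056]
force: [-0.1, -0.4, -3.4]
grip_width: 0.128
grip_force: 78.3
```

```bash
python3 - <<'E'
from h import *
p,R,s=tool();print(p,R.round(3),s['force'],s['joints'])
c=dict(np.load('pics/s3.npz'))
print(np.mean([world(c,170+u/3.3,60+v/3.3,100.) for u,v in[(347,272),(537,323),(433,413),(225,348)]],0))
E
```

```text
[566.79892568 246.59743554 272.53248678] [[ 0.131  0.977  0.168]
 [ 0.991 -0.13  -0.022]
 [ 0.     0.169 -0.986]] [-0.14760916 -0.39955461 -3.4468159 ] [ 0.24732174  0.41778959  1.25253708 -0.06470177  1.3134136   0.39069678]
[496.20841783 249.83982314 100.        ]
```

>>> servo_tool(commands=[[1,[0,0,0],[-0.35,0,0]],[1,[0,0,0],[-0.3,0,0]],[1,[0,0,0],[-0.25,0,0]],[1,[0,0,0],[-0.2,0,0]],[1,[0,0,0],[-0.2,0,0]],[1,[0,0,0],[-0.2,0,0]],[1,[0,0,0],[-0.2,0,0]],[1,[0,0,0],[-0.2,0,0]],[1,[0,0,0],[-0.2,0,0]],[1,[0,0,0],[-0.2,0,0]]])

```text
time_s: 13.0
eef_pos: [566.5, 246.6, 272.4]
ee_rot: [0.153, 0.736, 0.645, 0.134]
force: [0.3, -0.1, -4.1]
grip_width: 0.123
grip_force: 78.4
```

>>> servo_tool(commands=[[1,[0,0,0],[-0.2,0,0]],[1,[0,0,0],[-0.2,0,0]],[1,[0,0,0],[-0.2,0,0]],[1,[0,0,0],[-0.2,0,0]],[1,[0,0,0],[-0.2,0,0]],[1,[0,0,0],[-0.2,0,0]],[1,[0,0,0],[-0.2,0,0]],[1,[0,0,0],[-0.2,0,0]],[1,[0,0,0],[-0.2,0,0]],[1,[0,0,0],[-0.2,0,0]]])

```text
time_s: 13.83
eef_pos: [566.8, 246.7, 272.6]
ee_rot: [0.229, 0.716, 0.628, 0.201]
force: [-0.8, 0.8, -2.2]
grip_width: 0.129
grip_force: 78.6
```

>>> servo_tool(commands=[[1,[0,0,0],[-0.25,0,0]],[1,[0,0,0],[-0.3,0,0]],[1,[0,0,0],[-0.3,0,0]],[1,[0,0,0],[-0.3,0,0]],[1,[0,0,0],[-0.3,0,0]],[1,[0,0,0],[-0.2,0,0]],[1,[0,0,0],[0,0,0]],[1,[0,0,0],[0,0,0]],[1,[0,0,0],[0,0,0]],[1,[0,0,0],[0,0,0]]])

```text
time_s: 14.67
eef_pos: [567.0, 246.7, 272.6]
ee_rot: [0.29, 0.694, 0.608, 0.254]
force: [-0.3, -0.2, -3.2]
grip_width: 0.13
grip_force: 78.6
```

>>> servo_tool(commands=[[1,[0,0,0],[0,0,0]],[1,[0,0,0],[0,0,0]],[1,[0,0,0],[0,0,0]],[1,[0,0,0],[0,0,0]],[1,[0,0,0],[0,0,0]],[1,[0,0,0],[0,0,0]],[1,[0,0,0],[0,0,0]],[1,[0,0,0],[0,0,0]],[1,[0,0,0],[0,0,0]],[1,[0,0,0],[0,0,0]]])

```text
time_s: 15.5
eef_pos: [566.8, 246.7, 272.3]
ee_rot: [0.29, 0.694, 0.608, 0.254]
force: [0.2, 0.1, -1.2]
grip_width: 0.127
grip_force: 78.6
```

```bash
python3 - <<'E'
from h import *
p,R,s=tool();print(p,R.round(3),s['force'],s['joints'],s['dq'])
print('tilt',np.degrees(np.arcsin(R[2,1])),'handle',p-18.7*R[:,2],'lip',p-18.7*R[:,2]-100*R[:,1]+88*R[:,2])
a=cap('scene','s4')['pixels'][:,:,::-1];b=cap('top','t4')['pixels'][:,:,::-1]
A=cv2.resize(a[60:240,190:380],(600,568),interpolation=cv2.INTER_CUBIC)
cv2.imwrite('pics/c7.png',A)
cv2.imwrite('pics/c8.png',cv2.resize(b[120:260,110:290],None,fx=4,fy=4,interpolation=cv2.INTER_CUBIC))
E
```

```text
[566.81979423 246.74296048 272.31934461] [[ 0.131  0.697  0.705]
 [ 0.991 -0.092 -0.093]
 [ 0.     0.711 -0.703]] [ 0.16057268  0.08783582 -1.16143955] [ 0.36133394  0.2286298   1.70317778 -0.65618254  0.58395595  0.93226076] [-0.00051167 -0.00046254  0.00024643  0.00176101  0.0014355  -0.00025013]
tilt 45.302631342902814 handle [553.64214789 248.4869888  285.4722151 ] lip [545.92661507 249.50962815 152.49317629]
```

View pics/c7.png

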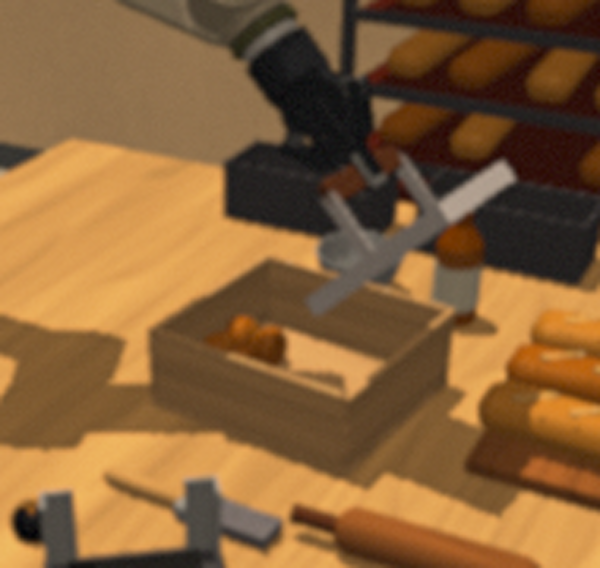

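The crop shows the carrier tipped 45° nose-down, with its lip at about (318,300) above the crate. Rolls lie in the crate near (215–285, 340), though I can't count all four, so I'll check the top view.

View pics/c8.png

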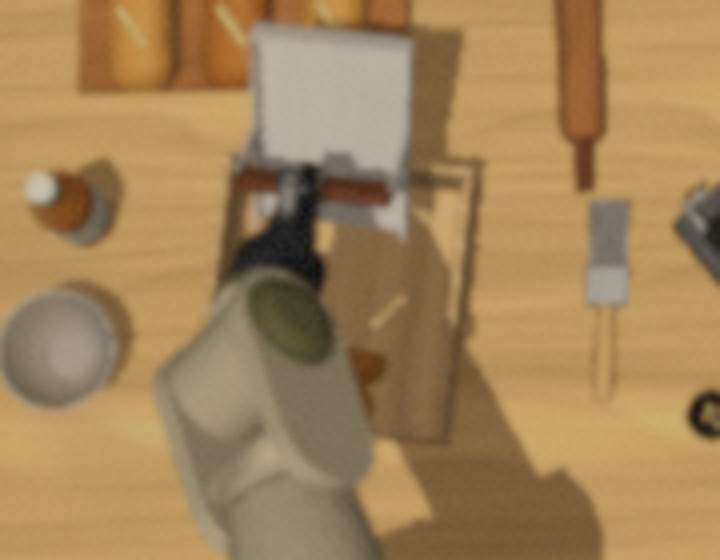

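The pan is empty and nothing lies outside the crate in the visible part. The arm hides the near wall, so I'll count the rolls from the scene camera's colour and depth.

```bash
python3 - <<'E'
from h import *
c=dict(np.load('pics/s4.npz'));p=c['pixels']
h=cv2.cvtColor(p,cv2.COLOR_RGB2HSV)
m=(h[...,0]<16)&(h[...,1]>175)&(h[...,2]>50); m[:,:235]=0;m[:140]=0;m[190:]=0;m[:,300:]=0
ys,xs=np.nonzero(m)
C=np.array([491,255]);ax=np.array([.993,-.119]);ay=np.array([.119,.993])
P=np.array([world(c,x,y) for x,y in zip(xs,ys)])
g=np.full((16,18),0);zz=np.zeros((16,18))
L=np.c_[(P[:,:2]-C)@ax,(P[:,:2]-C)@ay,P[:,2]-8]
print(len(L),L.min(0).round(),L.max(0).round())
# top-of-roll map: cells 15 mm in crate frame, max height
for i in range(-135,60,15):
    print(i,' '.join('%3d'%(lambda f: L[f,2].max() if f.sum() else 0)((abs(L[:,0]-i)<7.5)&(abs(L[:,1]-j)<7.5)) for j in range(-120,121,15)))
for y in range(ys.min(),ys.max()+1): print(y,''.join('#' if m[y,x] else '.' for x in range(xs.min(),xs.max()+1)))
E
```

```text
240 [ -126. -1042.     3.] [638.  96. 735.]
-135   0   0   0   0   0   0   0   0   0   0   0   0   0   0   0   0   0
-120   0   0   0   0   0   0   0  48   0  46  46   0   0  26   7   0   0
-105   0   0   0   0   0  46  49  50  44  49  51   0   0   0   0   0   0
-90   0   0   0   0   0   0  42  49  36  46  48  38   0   0   0   0   0
-75   0   0   0   0   0   0  49   0   0  48  49   0   0   0   0   0   0
-60   0   0   0   0   0  48  50  49  44  51  52  27   0   0   0   0   0
-45   0   0   0   0   0   0  46  47  38  46  48   0   0   0   0   0   0
-30   0   0   0   0   0   0   0   0   0   0   0   0   0   0   0   0   0
-15   0   0   0   0   0   0   0   0   0   0   0   0   0   0   0   0   0
0   0   0   0   0   0   0   0   0   0   0   0   0   0   0   0   0   0
15   0   0   0   0   0   0   0   0   0   0   0   0   0   0   0   0   0
30   0   0   0   0   0   0   0   0   0   0   0   0   0   0   0   0   0
45   0   0   0   0   0   0   0   0   0   0   0   0   0   0   0   0   0
160 .........######..........
161 ........########.........
162 .......##########........
163 .......###########.####..
164 ......##################.
165 ..############.#########.
166 .#######################.
167 #########################
168 #########################
169 .########################
170 ....#####################
171 .........################
172 ............#############
173 ................########.
174 ...................#####.
175 ....................#.#..
```

The height map shows four rolls in a 2 x 2 group at about x = -100 and -55, y = -30 and +25 in the crate's frame, with tops about 50 mm above its floor. All are inside and well below the rim. I'll hand it in.

```bash
python3 -c "
from rig import *
print(finish_job())"
```

```text
the job is handed in; nothing more can be done
None
```

I handed the job in with all four rolls in the crate and the empty carrier held about 45° nose-down, its lip about 50 mm above the rim; no verdict came back.

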